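Reset the water blend trimmer at the coffee bar

TASK

Reset the water blend: lift the plastic setting key out of its ring stand, put its blade down into the slotted trimmer screw on the round filter head, and with the key turn the screw clockwise (seen from above) until its slot lines up with the two raised ribs on the head. Then hang the key back in its stand, upright, and let go. Leave the same kind of screw on the square pump box as it is.

Things in the scene. Friction and masses are not known exactly. Their poses are not given: they have to be found in the camera images.
- key: Loose white plastic key, hangs upright in the stand. Origin: middle of the blade's lower edge; z up the key, x along the blade's width. Blade 30 (x) x 4 (y) x 22 mm tall; 14 mm shaft to z = 58 mm; flange 62 mm across, z = 58 to 63; flat paddle handle 32 (x) x 16 (y) mm, z = 63 to 118, in the blade's plane: grip it across the 16 mm. A half turn about z changes nothing. 60 to 110 g.
- stand: Fixed wooden ring, 80 mm across, 75 mm tall, with a 44 mm hole down its middle. Origin: centre of its underside. The key hangs in the hole with its flange lying on the ring's top: the key's origin is then 17 mm above the stand's. Any yaw of the key will do.
- filter_head: Fixed round white filter head, 100 mm across, 80 mm tall, the trimmer screw in the middle of its top. Origin: centre of its underside on the table. Two black raised ribs on top (13 long, 6 wide, 5 mm high) lie on either side of the screw along the head's x axis, 31 to 44 mm from the centre.
- trimmer: White slotted screw, 48 mm across, on the head. Origin: middle of the slot's floor, 84 mm above the table; z up, x along the slot (right across). Slot 14 mm deep: 8 wide in the lower 8 mm, bevelled to 17 at the top; seat the blade near the floor. Starts 37 to 66 deg anticlockwise of the ribs, 0.06 N m friction, stays where left. The slot may lag the blade by up to 8 deg of play.
- pump_slot_end (a point): A point on the floor of the slot of the other, identical screw, 20 mm from its axis. That screw sits on the fixed square white pump box (100 by 100 by 80 mm) and must not be turned.
Mind the look-alikes: they are no part of the job. What is shaped like the key but red is not meant.

How it is judged:
By the outcome, as a careful person would: the job done as asked, in the order asked, and still so for the second after the job is handed in, with the robot touching nothing.
It also fails if it takes over 48 s, if anything falls off the work surface, if the arm or the gripper's body presses on something with over 40 N, if the wrist force passes 120 N, or if a joint passes its speed limit or range.

ROBOT

A 6-joint arm with a two-finger parallel gripper is mounted at the origin on the work surface. World frame = base frame: x ahead of the robot, y to its left, z up, the work surface at z = 0. Lengths are in m, angles in rad, forces in N, time in s.
With the tool pointing down it reaches from about 0.35 to 0.975 m from the base axis. Payload 7.1 kg.
Tool frame: the origin (TCP) lies midway between the tips of the shut fingers; the grasp point (between the pads) lies 19 mm behind it; z points along the fingers, x is the direction in which the jaws open and shut, and the axes are right-handed (so a half turn about z gives the same grasp; the last joint's range is limited). The gripper opens to 88 mm and grips with 3 to 60 N. Pads are 20 mm wide; open, the fingers measure 115 mm over their backs; the gripper's body (75 mm by 178 mm) begins 61 mm behind the grasp point.
Start: joints at [1.254, 0.423, 1.63, -0, 1.089, -0.019], TCP at [0.183, 0.597, 0.223] pointing down, gripper open.
Joint ranges: [-3, 3], [-0.9, 2.11], [0.09, 2.58], [-1.31, 4.45], [0.11, 2.69], [-2.54, 2.54]. Speed limits (rad/s): [2.39, 2.39, 3.01, 3.14, 3.14, 3.14].

INTERFACE

Orientations are given as a unit quaternion [w, x, y, z].
In Python, from station import move_pose, movel, movej, command_gripper, wait, inverse_kinematics, read_camera, camera_info, MotionError, job_done, get_time, get_joint_pos, get_qvel, get_effort, get_tcp_pos, get_ee_rot, get_ft_force, get_ft_torque, get_grip_width gives the robot as it stands. Calls block until the motion is done:
- move_pose(position, orientation): joint-space move of the TCP to a pose.
- movel(position, frame=None, v=0.15, until_force=None): straight line of the TCP; frame=None keeps the orientation; v is the mean speed in m/s. With until_force (N) it stops when the force on the tool has changed by that much, and returns True; else False.
- movej(angles): joint-space move.
- command_gripper(opening): opening from 0.0 (shut) to 1.0 (fully open); the grip force is fixed at half the most; returns when the fingers have stopped.
- wait(seconds).
- inverse_kinematics(position, orientation): joint angles nearest the present ones, or None.
- read_camera(name): name is "scene" or "top" or "wrist"; returns the picture (480x640x3 uint8, red, green, blue); there is no depth.
- camera_info(name): a dict with "intrinsics" (3x3 intrinsics, pixels), "T" (4x4, takes a point from camera to world coordinates); the wrist camera has in their place "tool_from_camera" (4x4, takes a point from camera to tool coordinates, whose origin is the TCP and whose axes are the tool frame's). Camera axes: x right, y up, looking along -z (the intrinsics and any distortion apply to the point x, -y, -z); pixel columns grow to the right and rows downward; lengths in m; the calibration is good to about 2 mm. A picture is of the moment at which its call begins: read the wrist's pose just before it. camera_info takes no time and is no camera call.
A pose or a line that the arm cannot do raises MotionError and nothing moves.
- job_done(): hands the job in, once; it reports no verdict.
Readings, each from a call of its own:
- get_time(): time.
- get_joint_pos(): joint angles.
- get_qvel(): joint speeds.
- get_effort(): joint torques, N m.
- get_tcp_pos(): TCP position.
- get_ee_rot(): TCP orientation.
- get_ft_force(): force on the tool from outside, world axes, zero at the start.
- get_ft_torque(): the same for the moment, N m.
- get_grip_width(): opening from 0.0 (shut) to 1.0 (fully open).
Only numpy, scipy, OpenCV 4.12 (cv2) and the standard library are available. Lean on these libraries where they do the work, as an engineer would, in place of code of your own. Each camera call takes 0.05 s, during which the arm holds its last target.

## Working session

There is one attempt and no reset: what is moved stays moved. The work goes in short steps, each a Python script; the robot and the scene stay as the last script left them, time stands still between calls to the robot, and variables do not carry over. Pictures are saved under pics/ and viewed, and the job is handed in when it is done.

```bash
mkdir -p pics; ls
python3 - <<'E'
from station import *
import cv2,numpy as np
print(get_time())
for n in ["scene","top","wrist"]:
    im=read_camera(n); cv2.imwrite(f"pics/a_{n}.png",im[:,:,::-1]); 
    i=camera_info(n); print(n,{k:np.round(v,4).tolist() if not isinstance(v,str) else v for k,v in i.items()})
print(get_time(),get_tcp_pos(),get_ee_rot())
E
```

```text
pics
0.0
scene {'intrinsics': [[564.1943, 0.0, 316.4788], [0.0, 564.1943, 244.2826], [0.0, 0.0, 1.0]], 'T': [[0.4155, -0.7634, 0.4946, 0.9816], [0.9095, 0.3528, -0.2197, -0.2088], [-0.0068, 0.5411, 0.8409, 0.8565], [0.0, 0.0, 0.0, 1.0]]}
top {'intrinsics': [[457.3232, 0.0, 323.6687], [0.0, 457.3232, 244.1022], [0.0, 0.0, 1.0]], 'T': [[0.0264, 0.9858, -0.1658, 0.3843], [-0.9996, 0.0246, -0.0125, 0.0024], [-0.0082, 0.1661, 0.9861, 0.7863], [0.0, 0.0, 0.0, 1.0]]}
wrist {'intrinsics': [[379.6954, 0.0, 319.6963], [0.0, 379.6954, 238.5654], [0.0, 0.0, 1.0]], 'tool_from_camera': [[1.0, -0.0007, 0.0002, 0.0003], [-0.0006, -0.966, -0.2586, -0.0691], [0.0004, 0.2586, -0.966, -0.1611], [0.0, 0.0, 0.0, 1.0]]}
0.15 [0.18322203 0.59710667 0.22209619] [ 3.43150734e-04  8.04174420e-01  5.94393113e-01 -4.59535800e-04]
```

View pics/a_scene.png

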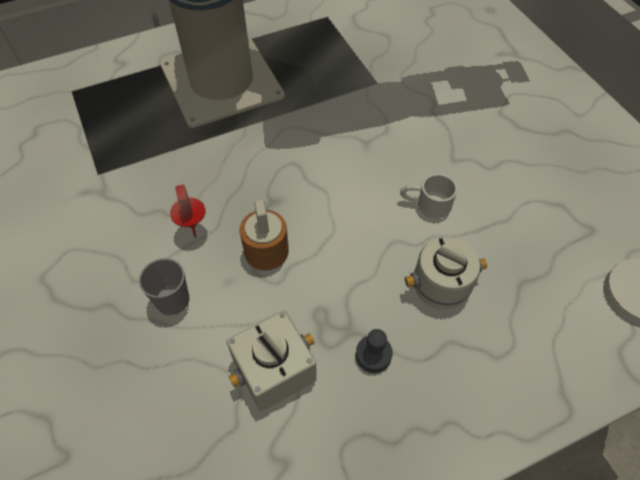

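View pics/a_top.png

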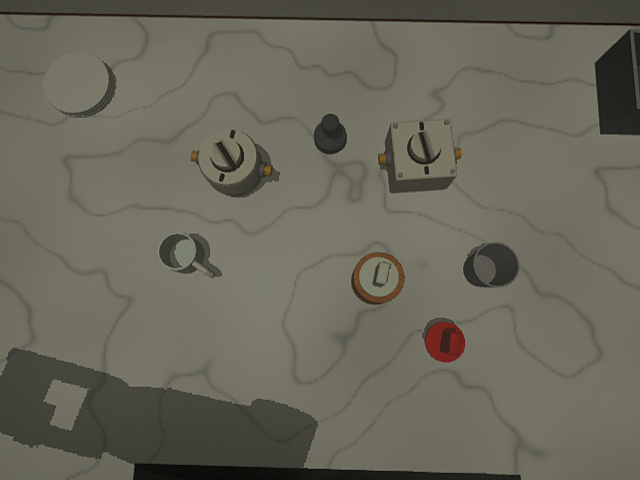

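View pics/a_wrist.png

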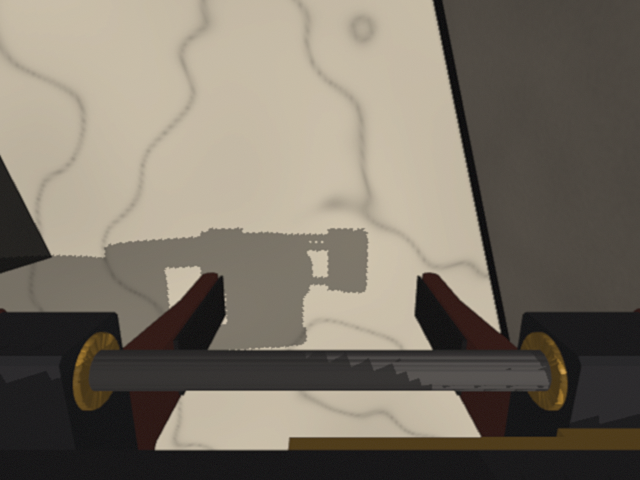

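The white key hangs in the wooden ring at top (380,275) and scene (263,230). The red look-alike at top (445,340) is not meant. The round filter head with its screw is at top (228,158), and the square pump box at top (422,155) stays untouched. I'll confirm with enlarged crops.

```bash
cat > h.py <<'E'
import numpy as np,cv2
from station import *
def ray(n,uv,Tw=None):
    i=camera_info(n);K=i["intrinsics"]; T=i["T"] if "T" in i else Tw@i["tool_from_camera"]
    p=np.linalg.inv(K)@np.array([uv[0],uv[1],1.0]); d=T[:3,:3]@np.array([p[0],-p[1],-1.0]); return T[:3,3],d
def onz(n,uv,z,Tw=None):
    o,d=ray(n,uv,Tw); return o+d*(z-o[2])/d[2]
def proj(n,P,Tw=None):
    i=camera_info(n);K=i["intrinsics"]; T=i["T"] if "T" in i else Tw@i["tool_from_camera"]
    c=np.linalg.inv(T)@np.append(P,1); q=K@np.array([c[0],-c[1],-c[2]]); return q[:2]/q[2]
def tool():
    from scipy.spatial.transform import Rotation as R
    q=np.array(get_ee_rot());T=np.eye(4);T[:3,:3]=R.from_quat(q[[1,2,3,0]]).as_matrix();T[:3,3]=get_tcp_pos();return T
def down(yaw):  # tool x axis at world angle yaw, z down
    return np.array([0,np.cos(yaw/2),np.sin(yaw/2),0])
E
python3 - <<'E'
import cv2,numpy as np
t=cv2.imread('pics/a_top.png');s=cv2.imread('pics/a_scene.png')
f=lambda im,x,y:cv2.resize(im[y-50:y+50,x-50:x+50],(400,300) if 0 else (400,400),interpolation=cv2.INTER_CUBIC)
cv2.imwrite('pics/crop_top.png',np.hstack([f(t,378,278),f(t,228,160)]))
cv2.imwrite('pics/crop_scene.png',np.hstack([f(s,263,235),f(s,447,268)]))
E
```

```text
(no output)
```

View pics/crop_top.png

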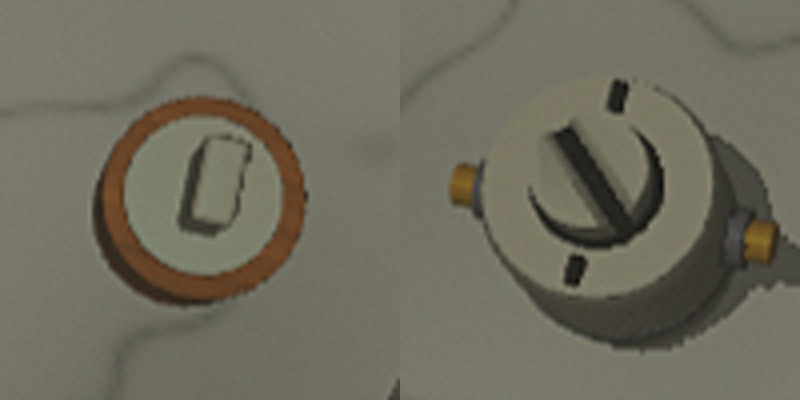

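View pics/crop_scene.png

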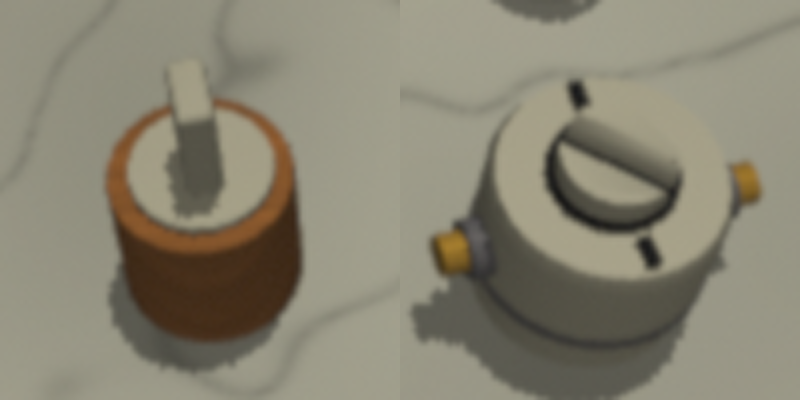

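The left crops show the white key upright in the ring, its handle top at about top (383,274). The right crops show the round head with two black ribs at about top (232.5,134) and (221.5,177), and the slot rotated anticlockwise from them. Next I'll compute coarse positions and look with the wrist camera.

Run:
```python
from h import *
c=[(218,138),(250,147),(232,230),(194,222)]
P=np.array([onz("top",(328+x/4-.4,228+y/4-.4),.135) for x,y in c]);print(P.round(4));print("key",P.mean(0).round(4))
for a,b in ((0,3),(1,2)): d=P[a]-P[b];print(np.linalg.norm(d),np.degrees(np.arctan2(d[1],d[0])))
# flange circle centre crop (203,195) z=.080
print("flange",onz("top",(328+203/4-.4,228+195/4-.4),.080))
r=[onz("top",(178+(x-400)/4-.4,110+y/4-.4),.085) for x,y in ((618,96),(574,270))]
d=r[0]-r[1];print("ribs",r,np.mean(r,0),np.linalg.norm(d),np.degrees(np.arctan2(d[1],d[0])))
s=[onz("top",(178+(x-400)/4-.4,110+y/4-.4),.098) for x,y in ((556,132),(622,232))]
d=s[0]-s[1];print("slot",s,np.linalg.norm(d),np.degrees(np.arctan2(d[1],d[0])))
print(camera_info("wrist")["tool_from_camera"])
```

```text
[[ 0.4697 -0.0738  0.135 ]
 [ 0.4668 -0.0853  0.135 ]
 [ 0.4369 -0.0789  0.135 ]
 [ 0.4394 -0.0654  0.135 ]]
key [ 0.4532 -0.0759  0.135 ]
0.03144726559683631 -15.43113278850935
0.03051390127279211 -11.950059973390402
flange [ 0.45461635 -0.07456487  0.08      ]
ribs [array([0.68040408, 0.16468571, 0.085     ]), array([0.60662505, 0.17790243, 0.085     ])] [0.64351456 0.17129407 0.085     ] 0.07495349855610434 -10.156200094953759
slot [array([0.65925339, 0.1854378 , 0.098     ]), array([0.61847211, 0.15672761, 0.098     ])] 0.04987372459484047 35.14570353310465
[[ 9.99999728e-01 -7.13237722e-04  1.90311094e-04  3.14734639e-04]
 [-6.39765680e-04 -9.65986757e-01 -2.58590750e-01 -6.91063506e-02]
 [ 3.68274674e-04  2.58590557e-01 -9.65986950e-01 -1.61135172e-01]
 [ 0.00000000e+00  0.00000000e+00  0.00000000e+00  1.00000000e+00]]
```

Run:
```python
from h import *
c,s=np.cos,np.sin
def look(name,xy,yawd,z,off=.045):
    y=np.radians(yawd); ty=np.array([s(y),-c(y)])
    p=np.append(np.array(xy)-off*ty,z)
    move_pose(p,down(y)); T=tool(); im=read_camera("wrist"); cv2.imwrite(f"pics/{name}.png",im[:,:,::-1]); np.save(f"pics/{name}.npy",T)
    print(name,get_time(),T[:3,3],get_joint_pos())
for yd in (125,80,-55,-100,76,-104):
    print(yd,[None if q is None else np.round(q,2) for q in [inverse_kinematics([.6435,.1713,.16],down(np.radians(yd)))]])
look("b_head",(.6435,.1713),80,.20)
look("b_key",(.454,-.075),76.3,.23)
```

```text
125 [array([ 0.24,  0.55,  1.58, -0.  ,  1.01, -1.94])]
80 [array([ 0.24,  0.55,  1.58, -0.  ,  1.01, -1.15])]
-55 [array([ 0.24,  0.55,  1.58, -0.  ,  1.01,  1.2 ])]
-100 [array([ 0.24,  0.55,  1.58, -0.  ,  1.01,  1.99])]
76 [array([ 0.24,  0.55,  1.58, -0.  ,  1.01, -1.08])]
-104 [array([ 0.24,  0.55,  1.58, -0.  ,  1.01,  2.06])]
b_head 2.3167 [0.59892333 0.1800062  0.20008128] [ 2.72959702e-01  4.48986665e-01  1.64654206e+00  1.67558835e-04
  1.04599787e+00 -1.12456395e+00]
b_key 3.55 [ 0.41139825 -0.06405266  0.23028199] [-1.82813414e-01  9.79477782e-02  2.05958282e+00  1.92376696e-04
  9.83258115e-01 -1.51557063e+00]
```

```bash
ls pics; python3 -c "
import numpy as np,cv2
cv2.imwrite('pics/b_both.png',np.hstack([cv2.imread('pics/b_head.png')[:,120:520],cv2.imread('pics/b_key.png')[:,120:520]]))"
```

```text
a_scene.png
a_top.png
a_wrist.png
b_head.npy
b_head.png
b_key.npy
b_key.png
crop_scene.png
crop_top.png
```

View pics/b_both.png

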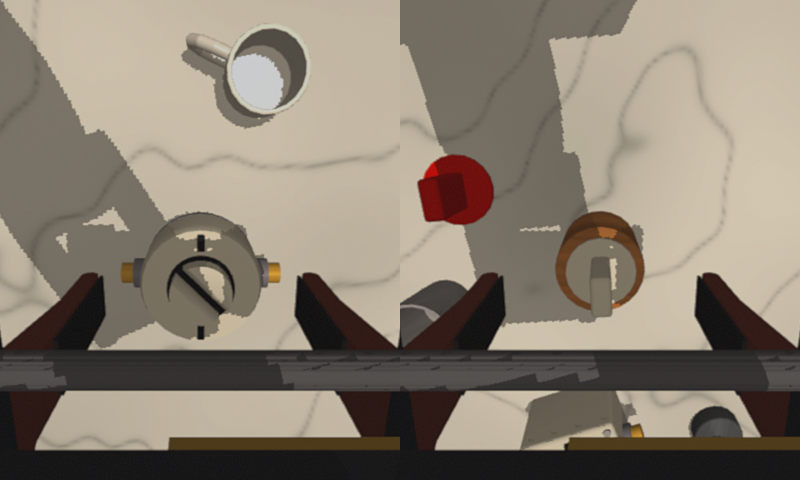

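The left half shows the head centred near wrist (320,285), ribs at about (320,243) and (320,332), and the slot diagonal. The right half shows the key in its ring with the handle top at about (321,297). Measuring these finely now.

```bash
python3 - <<'E'
import cv2,numpy as np
a=cv2.imread('pics/b_head.png')[205:350,250:390];b=cv2.imread('pics/b_key.png')[205:350,250:390]
f=lambda i:cv2.resize(i,None,fx=2.85,fy=2.85*1,interpolation=cv2.INTER_CUBIC)
cv2.imwrite('pics/b_zoom.png',np.hstack([f(a),f(b)]))
print(f(a).shape)
E
python3 - <<'E'
from h import *
im=cv2.imread('pics/b_head.png');T=np.load('pics/b_head.npy')
m=((im.max(2)<60)).astype(np.uint8);m[:,:255]=0;m[:,385:]=0;m[:215]=0;m[345:]=0
n,l,st,ce=cv2.connectedComponentsWithStats(m)
for i in range(1,n):
    if st[i,4]>15:
        pts=np.argwhere(l==i)[:,::-1].astype(np.float32);r=cv2.minAreaRect(pts);print(st[i],ce[i],r)
        print('  z85',onz("wrist",ce[i],.085,T).round(4),'z84',onz("wrist",ce[i],.084,T).round(4))
E
```

```text
(413, 399, 3)
[318 236   6  16  92] [320.5        243.17391304] ((320.5, 243.5), (15.0, 5.0), 90.0)
  z85 [0.6074 0.1793 0.085 ] z84 [0.6077 0.1793 0.084 ]
[287 256  68  59 816] [319.9620098  279.50980392] ((322.9993591308594, 280.9017028808594), (66.15386199951172, 49.94397735595703), 21.4129695892334)
  z85 [0.6361 0.1739 0.085 ] z84 [0.6365 0.1739 0.084 ]
[318 326   6  13  75] [320.42666667 332.08      ] ((320.5, 332.0), (12.0, 5.0), 90.0)
  z85 [0.6807 0.1665 0.085 ] z84 [0.6813 0.1664 0.084 ]
```

View pics/b_zoom.png

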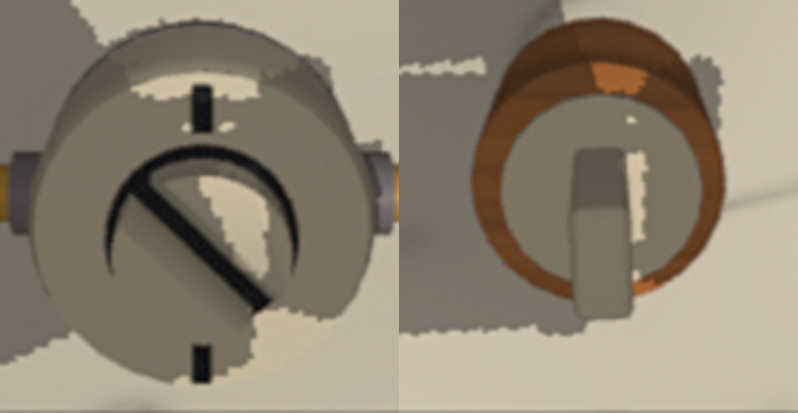

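Run:
```python
from h import *
T=np.load('pics/b_head.npy')
s=[onz("wrist",(250+x/2.85-.3,205+y/2.85-.3),.084,T) for x,y in ((135,185),(262,302))]
d=s[1]-s[0];print("slot",np.round(s,4),np.mean(s,0),np.linalg.norm(d),np.degrees(np.arctan2(d[1],d[0])))
T=np.load('pics/b_key.npy')
P=np.array([onz("wrist",(250+(x-399)/2.85-.3,205+y/2.85-.3),.135,T) for x,y in ((572,210),(630,207),(633,313),(575,318))])
print(P.round(4),P.mean(0))
for a,b in ((3,0),(2,1),(0,1),(3,2)): d=P[a]-P[b];print(np.linalg.norm(d),np.degrees(np.arctan2(d[1],d[0])))
# flange ellipse
print("flange",[onz("wrist",(250+(600-399)/2.85-.3,205+195/2.85-.3),.080,T)])
# wrist -> base of handle front edge
```

```text
slot [[0.6255 0.1578 0.084 ]
 [0.6655 0.1863 0.084 ]] [0.64549648 0.17206384 0.084     ] 0.04917610010765975 35.38626324543472
[[ 0.4384 -0.0773  0.135 ]
 [ 0.441  -0.0629  0.135 ]
 [ 0.4697 -0.0688  0.135 ]
 [ 0.4675 -0.0837  0.135 ]] [ 0.45415199 -0.07315471  0.135     ]
0.029878824589323668 -12.504521023084008
0.02927565206694455 -11.678383946624734
0.014656103856205223 -100.47704686725382
0.01511095006786207 -98.23596591264854
flange [array([ 0.45585538, -0.07415873,  0.08      ])]
```

Both views agree within 2 mm:

| Item | Position (m) | Yaw |
|---|---|---|
| Key | (0.454, −0.0745) | −12° |
| Head | (0.644, 0.172) | ribs −10° |
| Slot | on the head | +35° (45° anticlockwise of the ribs, inside 37–66) |

Grasping now.

Run:
```python
from h import *
y=np.radians(78.);k=(.454,-.0745)
move_pose([*k,.17],down(y)); movel([*k,.089],v=.1); 
print(get_ft_force()); command_gripper(0.0); print("w",get_grip_width()*88,get_time(),get_ft_force())
cv2.imwrite("pics/c_grip.png",read_camera("wrist")[:,:,::-1])
movel([*k,.200],v=.12); print(get_tcp_pos(),get_grip_width()*88,get_time())
cv2.imwrite("pics/c_lift_s.png",read_camera("scene")[:,:,::-1]); cv2.imwrite("pics/c_lift.png",read_camera("wrist")[:,:,::-1])
a=cv2.imread("pics/c_grip.png");b=cv2.imread("pics/c_lift_s.png")
cv2.imwrite("pics/c_both.png",np.hstack([a[100:480,120:520],b[60:440,120:520]]))
```

```text
[ 0.18772639  0.0068799  -0.23852308]
w 15.771815293161735 6.0083 [ 0.23641559  0.05881546 -0.6004749 ]
[ 0.45346888 -0.07439384  0.19939994] 15.883861886178167 7.1333
```

View pics/c_both.png

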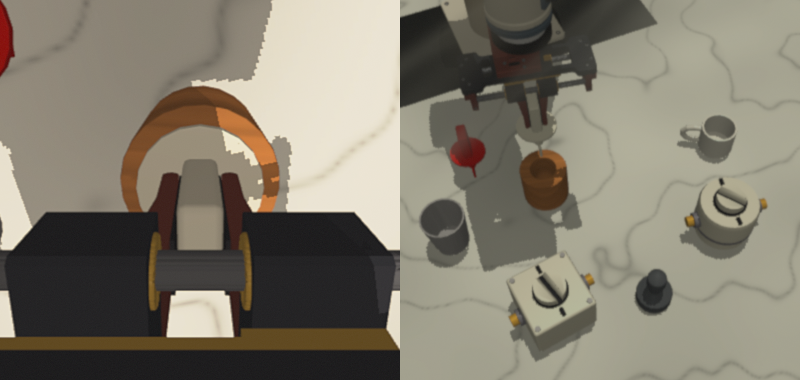

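View pics/c_lift.png

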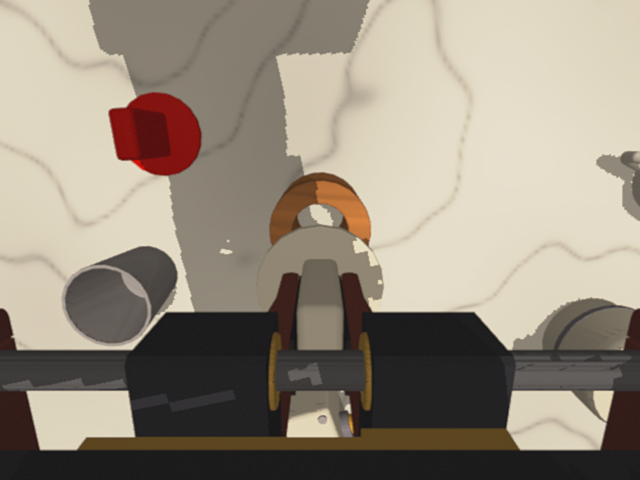

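The key is held at 15.8 mm width and hangs upright clear of the empty ring (wrist (320,215)). On to the trimmer.

Run:
```python
from h import *
h=(.6443,.172)
move_pose([*h,.215],down(np.radians(125.3)))
cv2.imwrite("pics/d_top.png",read_camera("top")[:,:,::-1]);cv2.imwrite("pics/d_s.png",read_camera("scene")[:,:,::-1])
f0=get_ft_force()
r=movel([*h,.175],v=.06,until_force=6); print(r,get_tcp_pos(),get_ft_force()-f0)
if not r:
    r=movel([*h,.158],v=.03,until_force=6); print(r,get_tcp_pos(),get_ft_force()-f0,get_ft_torque())
cv2.imwrite("pics/d_top2.png",read_camera("top")[:,:,::-1]);cv2.imwrite("pics/d_s2.png",read_camera("scene")[:,:,::-1])
cv2.imwrite("pics/d_w.png",read_camera("wrist")[:,:,::-1]);print(get_time())
s=cv2.imread("pics/d_s2.png")[160:310,370:520];t=cv2.imread("pics/d_w.png")
cv2.imwrite("pics/d_both.png",np.hstack([cv2.resize(s,(400,400),interpolation=2),cv2.resize(t[60:460,120:520],(400,400))]))
```

```text
False [0.64453417 0.17209864 0.17514465] [ 0.79574298 -0.2253099  -0.10950693]
False [0.64437828 0.17198698 0.15798564] [-0.24519353 -0.63497716  0.72510005] [ 0.05729429  0.01523853 -0.00132445]
10.2083
```

View pics/d_both.png

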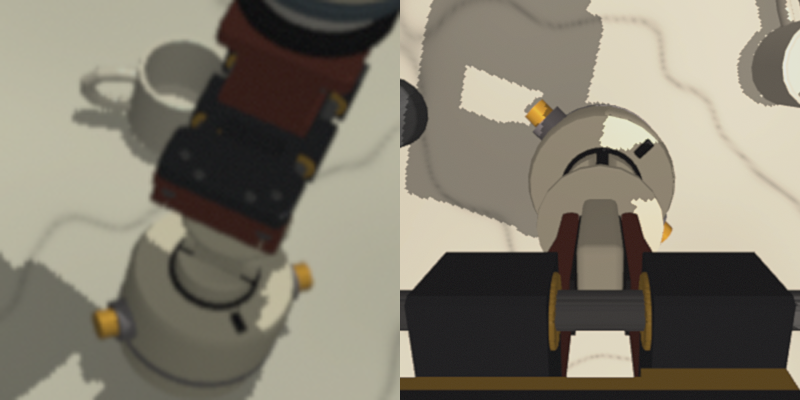

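View pics/d_top.png

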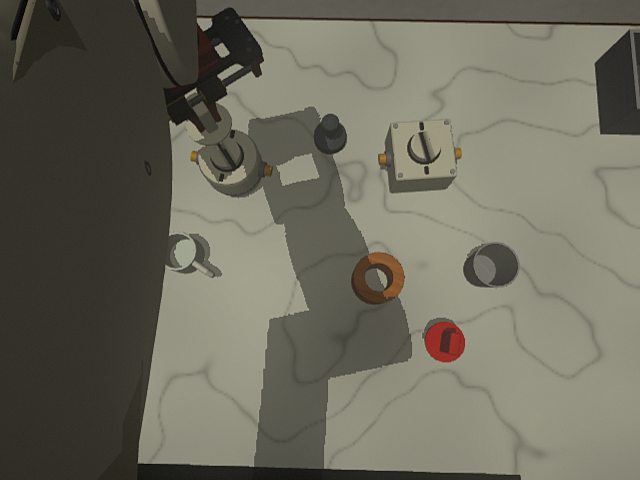

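The blade went down to 2 mm above the slot floor with no contact force, and the wrist view shows the slot end (about wrist (323,215)) in line under the key. Turning in steps, short of the end first.

Run:
```python
from h import *
h=(.6443,.172); t0=get_ft_torque()
for yd in (112,98,86,76):
    move_pose([*h,.158],down(np.radians(yd))); print(yd,get_time(),get_tcp_pos().round(4),get_ft_force().round(1),(get_ft_torque()-t0).round(3),get_joint_pos().round(3)[5])
T=tool();np.save("pics/e.npy",T)
cv2.imwrite("pics/e_w.png",read_camera("wrist")[:,:,::-1]);cv2.imwrite("pics/e_s.png",read_camera("scene")[:,:,::-1])
s=cv2.imread("pics/e_s.png")[160:310,370:520];t=cv2.imread("pics/e_w.png")
cv2.imwrite("pics/e_both.png",np.hstack([cv2.resize(s,(400,400),interpolation=2),cv2.resize(t[130:330,220:420],(400,400),interpolation=2)]))
```

```text
112 10.5417 [0.6442 0.1725 0.1582] [-1.   3.2 -0.6] [0.759 0.28  0.065] -1.716
98 10.8833 [0.6443 0.1724 0.1581] [-2.3  3.8 -1.1] [0.916 0.257 0.038] -1.474
86 11.2 [0.6443 0.1722 0.1581] [-1.6  4.   0.9] [0.967 0.381 0.045] -1.265
76 11.4917 [0.6443 0.1722 0.1581] [-2.5  5.6  0.3] [1.015 0.35  0.007] -1.089
```

View pics/e_both.png

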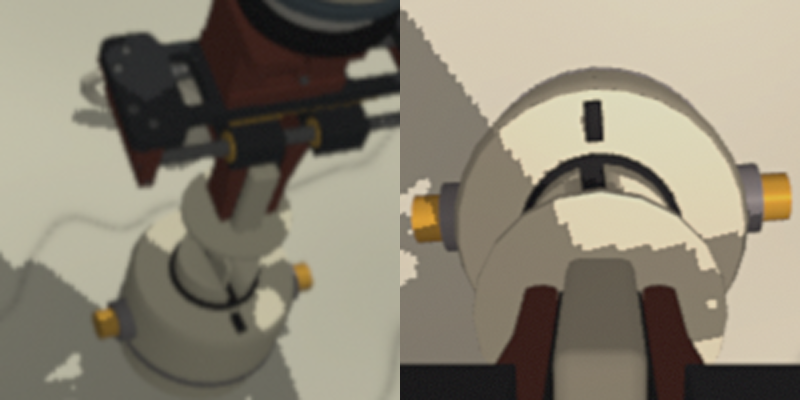

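Run:
```python
from h import *
T=np.load("pics/e.npy");im=cv2.imread("pics/e_w.png");g=im.max(2)
for r in range(206,226): print(r,''.join('#' if v<45 else '+' if v<75 else '.' for v in g[r,280:355]))
for r in range(178,204,2): print(r,''.join('#' if v<45 else '+' if v<75 else '.' for v in g[r,300:335]))
for uv,z in (((316.5,190),.085),((316.3,181.5),.085),((316.3,199),.085),((316.2,212),.084),((316.2,216),.084),((316.2,221),.084)):
    p=onz("wrist",uv,z,T);
    for c in ((.6443,.172),(.6455,.172),(.6443,.1728)):
        print(uv,p.round(4),np.hypot(p[0]-c[0],p[1]-c[1]).round(4),np.degrees(np.arctan2(-(p[1]-c[1]),-(p[0]-c[0]))).round(2))
```

```text
206 ...........................................................................
207 ...................................++++++++................................
208 ...............................++###############+++........................
209 ...........................++########################+.....................
210 ........................++#############################+...................
211 ......................+##################+++++###########++................
212 ....................+####################+....++++++#######+...............
213 ...................+#######+++###########+..........++#######+.............
214 ..................+#######+...+##########+............+++######+...........
215 ................+######+++....+##########+...............++######..........
216 ..............+######++.......+##########+.................++#####.........
217 .............+#####++.........+###########..................++#####+.......
218 .............+####++..........+###########....................+#####+......
219 ............+####++...........+###########+.............
[... 1212 characters left out ...]
7 -11.33
(316.3, 181.5) [0.6024 0.1804 0.085 ] 0.0439 -11.03
(316.3, 181.5) [0.6024 0.1804 0.085 ] 0.0426 -10.28
(316.3, 199) [0.6129 0.1778 0.085 ] 0.0319 -10.51
(316.3, 199) [0.6129 0.1778 0.085 ] 0.0331 -10.13
(316.3, 199) [0.6129 0.1778 0.085 ] 0.0318 -9.09
(316.2, 212) [0.6211 0.1758 0.084 ] 0.0235 -9.18
(316.2, 212) [0.6211 0.1758 0.084 ] 0.0247 -8.74
(316.2, 212) [0.6211 0.1758 0.084 ] 0.0234 -7.25
(316.2, 216) [0.6236 0.1751 0.084 ] 0.021 -8.62
(316.2, 216) [0.6236 0.1751 0.084 ] 0.0222 -8.16
(316.2, 216) [0.6236 0.1751 0.084 ] 0.0209 -6.45
(316.2, 221) [0.6267 0.1744 0.084 ] 0.0178 -7.69
(316.2, 221) [0.6267 0.1744 0.084 ] 0.0189 -7.2
(316.2, 221) [0.6267 0.1744 0.084 ] 0.0177 -5.12
```

The slot now reads about −6 to −7° against ribs at −10°, so the lag is about 7–8° as expected. Turning the remaining ~3.5°, then withdrawing and checking with the slot in full view.

Run:
```python
from h import *
h=(.6443,.172)
move_pose([*h,.158],down(np.radians(72.3))); print(get_joint_pos()[5],get_ft_force().round(1))
move_pose([*h,.158],down(np.radians(76.3)))  # ease off within play
print(movel([*h,.215],v=.08),get_time())
y=np.radians(80.);ty=np.array([np.sin(y),-np.cos(y)])
p=np.array(h)-.085*ty
move_pose([*p,.24],down(y));T=tool();np.save("pics/f.npy",T)
cv2.imwrite("pics/f_w.png",read_camera("wrist")[:,:,::-1]);cv2.imwrite("pics/f_t.png",read_camera("top")[:,:,::-1]);cv2.imwrite("pics/f_s.png",read_camera("scene")[:,:,::-1])
print(get_time(),get_grip_width()*88)
```

```text
-1.022295436962674 [-1.6  4.9  1.1]
False 12.9583
13.55 15.631778584336146
```

View pics/f_w.png

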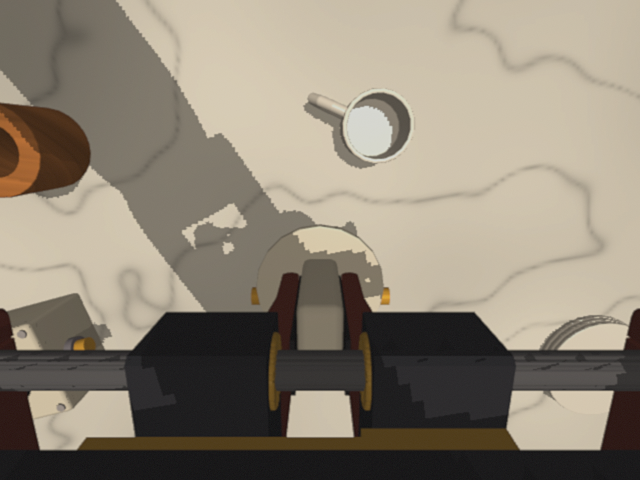

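View pics/f_s.png

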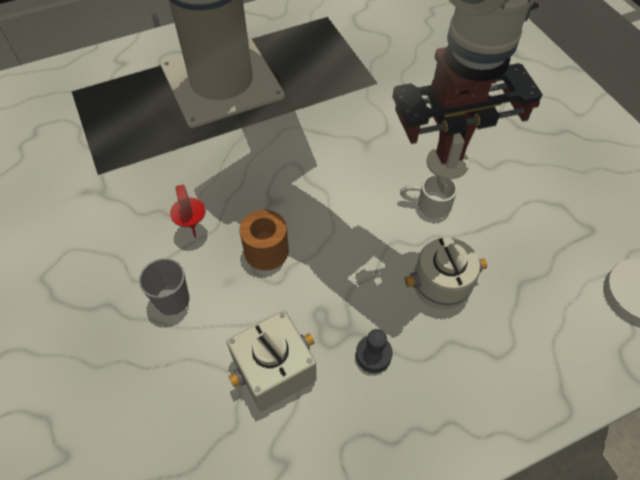

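View pics/f_t.png

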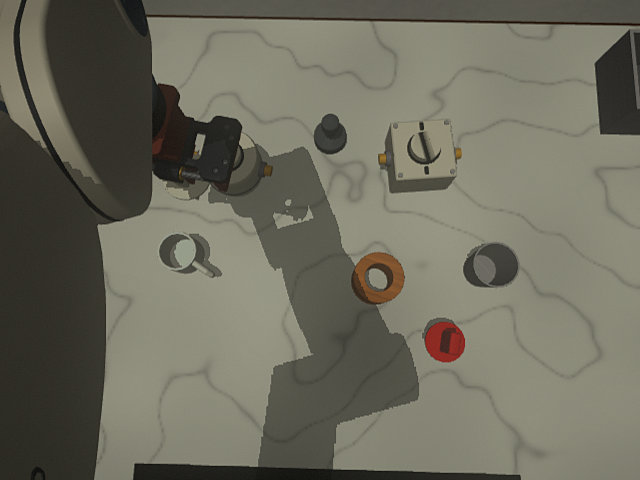

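The scene view shows the slot about in line with the ribs (scene (443,243) to (459,282)), but the key's flange hides it in the wrist view. I'll look with the wrist from the other side.

Run:
```python
from h import *
h=(.6443,.172)
y=np.radians(80.);ty=np.array([np.sin(y),-np.cos(y)])
p=np.array(h)+.085*ty
move_pose([*p,.225],down(y));wait(.2);T=tool();np.save("pics/g.npy",T)
cv2.imwrite("pics/g_w.png",read_camera("wrist")[:,:,::-1]);cv2.imwrite("pics/g_s.png",read_camera("scene")[:,:,::-1])
print(get_time())
u,v=proj("wrist",np.array([*h,.09]),T);print(u,v)
u,v=int(u),int(v);im=cv2.imread("pics/g_w.png");s=cv2.imread("pics/g_s.png")[220:310,400:490]
cv2.imwrite("pics/g_both.png",np.hstack([cv2.resize(s,(400,400),interpolation=2),cv2.resize(im[max(v-60,0):v+60,u-60:u+60],(400,400),interpolation=2)]))
```

```text
14.5667
319.0993431315768 116.39034304047024
```

View pics/g_both.png

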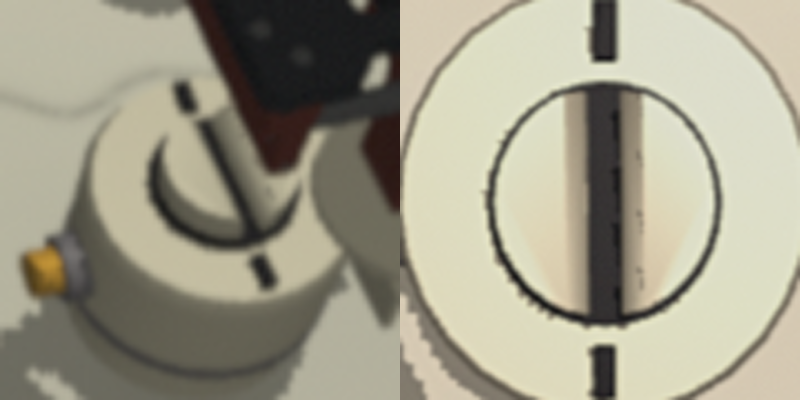

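Excellent view: the slot runs from crop (602,88) to (606,318), with ribs at crop (604,30) and (603,370). Measuring the residual.

Run:
```python
from h import *
T=np.load("pics/g.npy");im=cv2.imread("pics/g_w.png");g=im.max(2)
sub=(g<85)
def fit(rows,z):
    P=[]
    for r in rows:
        c=np.where(sub[r,300:340])[0]+300
        P.append(onz("wrist",(c.mean(),r),z,T)[:2])
    return np.array(P)
def ang(P):
    vx,vy,_,_=cv2.fitLine(P.astype(np.float32),cv2.DIST_L2,0,.01,.01).ravel(); a=np.degrees(np.arctan2(vy,vx)); return (a+90)%180-90
for r in (60,64,70,74,76,84,90,110,130,146,150,152,155,160,164,168,172,176,180): print(r,''.join('#' if v else '.' for v in sub[r,285:355]))
S=fit(range(88,146),.084);print("slot",ang(S),S.mean(0))
```

```text
60 ................................#######...............................
64 ................................#######...............................
70 ................................#######...............................
74 ......................................................................
76 ......................................................................
84 ..............................##########..............................
90 ..............................##########..............................
110 .#.............................##########.............................
130 ...#...........................##########.........................#...
146 ...............###.............##########............###..............
150 ......................#######.###################.....................
152 ............................###############...........................
155 ......................................................................
160 .................................#####................................
164 ................................######................................
168 ................................######................................
172 ................................######................................
176 ......................................................................
180 ......................................................................
slot -9.149544 [0.64435444 0.17281844]
```

Run:
```python
from h import *
T=np.load("pics/g.npy");im=cv2.imread("pics/g_w.png");g=im.max(2)
def cen(r0,r1,lo,hi):
    w=np.clip(160-g[r0:r1,lo:hi].astype(float),0,None); w[w<40]=0
    yy,xx=np.mgrid[r0:r1,lo:hi]; return (w*xx).sum()/w.sum(),(w*yy).sum()/w.sum()
A,B=cen(54,75,313,328),cen(158,177,313,328);print(A,B)
for z in (.082,.085):
    a,b=onz("wrist",A,z,T),onz("wrist",B,z,T);d=b-a;d=-d if d[0]<0 else d
    print("ribs",np.degrees(np.arctan2(d[1],d[0])),(a+b)/2,np.linalg.norm(d))
# slot from edges
L=[];R=[]
for r in range(88,146):
    c=np.where(g[r,306:335]<85)[0]+306; L.append(onz("wrist",(c.min()-.5,r),.084,T)[:2]);R.append(onz("wrist",(c.max()+.5,r),.084,T)[:2])
for P in (L,R):
    vx,vy,x,y=cv2.fitLine(np.array(P,np.float32),2,0,.01,.01).ravel();print(np.degrees(np.arctan(vy/vx)))
```

```text
(np.float64(319.77472646909644), np.float64(64.87942902688211)) (np.float64(319.7656914662731), np.float64(167.440576438927))
ribs -9.913307954471101 [0.64505555 0.17237462 0.082     ] 0.0748589783554015
ribs -9.913307954471085 [0.64519221 0.17235102 0.085     ] 0.07412224952622541
-9.197853
-8.377969
```

The residual is about 1° (slot −9.0°, ribs −9.9°), so it's aligned. Now I'll look at the stand from the wrist before hanging the key.

Run:
```python
from h import *
k=np.array((.4545,-.0745))
y=np.radians(78.);ty=np.array([np.sin(y),-np.cos(y)])
move_pose([*(k+.085*ty),.225],down(y));wait(.2);T=tool();np.save("pics/i.npy",T)
im=read_camera("wrist")[:,:,::-1].copy();cv2.imwrite("pics/i_w.png",im);cv2.imwrite("pics/i_s.png",read_camera("scene")[:,:,::-1])
print(get_time(),proj("wrist",np.array([*k,.075]),T))
```

```text
16.0667 [318.69023689 114.96950557]
```

View pics/i_w.png

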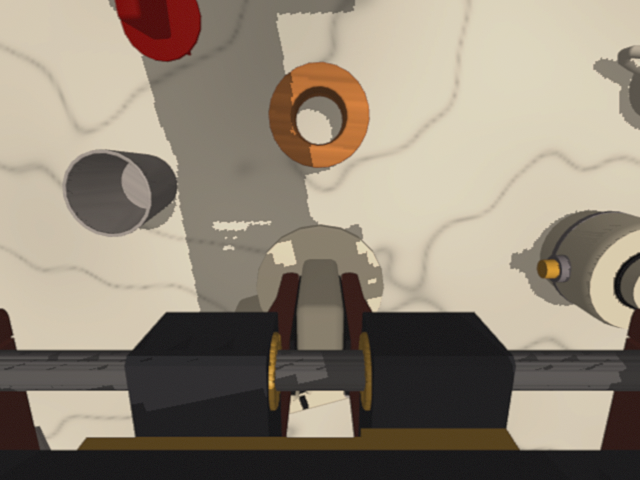

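View pics/i_s.png

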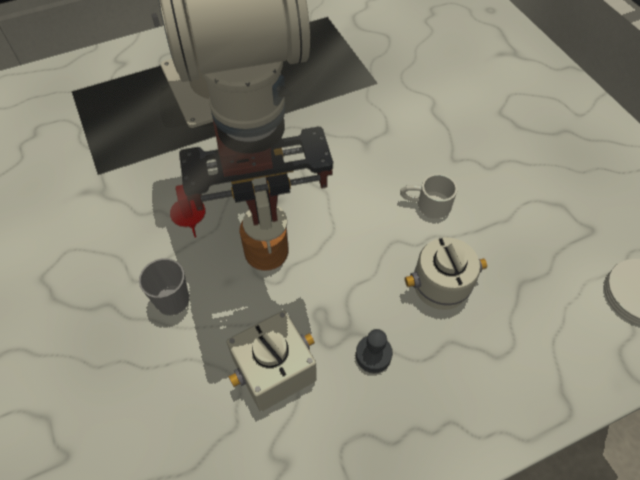

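The hole is at wrist (320,116), where the estimate (0.4545, −0.0745) projects to (318.7,115), and it's empty. Lowering.

Run:
```python
from h import *
k=(.4545,-.0745);y=np.radians(78.)
move_pose([*k,.195],down(y))
print(movel([*k,.110],v=.08,until_force=6),get_tcp_pos())
print(movel([*k,.0875],v=.025,until_force=4),get_tcp_pos(),get_ft_force())
command_gripper(1.0);wait(.3);print(get_grip_width(),get_ft_force())
movel([*k,.215],v=.12)
ty=np.array([np.sin(y),-np.cos(y)])
move_pose([*(np.array(k)-.03*ty),.25],down(y));wait(.3)
T=tool();np.save("pics/j.npy",T)
cv2.imwrite("pics/j_w.png",read_camera("wrist")[:,:,::-1]);cv2.imwrite("pics/j_s.png",read_camera("scene")[:,:,::-1]);print(get_time())
a=cv2.imread("pics/j_w.png");b=cv2.imread("pics/j_s.png")
cv2.imwrite("pics/j_both.png",np.hstack([a[80:480,120:520],b[60:460,120:520]]))
```

```text
False [ 0.4549049  -0.07457431  0.11040518]
True [ 0.45425999 -0.07445961  0.08894275] [-0.47193923  0.74304521  3.22102846]
1.0041977335316037 [ 1.07099986  0.10834696 -0.06244483]
21.8833
```

View pics/j_both.png

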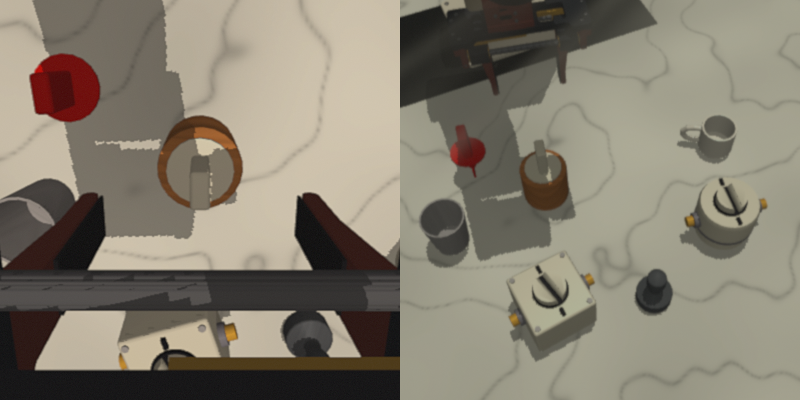

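The key sits upright with its flange on the ring (scene (263,215)). The screw is in line with the ribs, the pump screw looks unchanged, and the gripper is clear. Handing in.

```bash
python3 -c "
from station import *
job_done();print(get_time())"
```

```text
the job is handed in; nothing more can be done
the job is handed in; nothing more can be done
```

The water blend is reset, and I handed the job in at about 22 s of the 48 s allowed. I took the white key from the ring stand, seated its blade about 2 mm above the slot floor and turned the filter-head screw about 45° clockwise. Then I hung the key back in its stand and let go.

**Last checks:**
- **Slot alignment:** the wrist camera put the slot at about −9° (three edge fits gave −8.4 to −9.2°) and the ribs at −9.9°. That leaves about 1° short of perfect, which I didn't correct.
- **Key in stand:** the flange touched down at the expected height, 88.9 mm against 89 mm predicted. The final pictures show the key upright and the gripper clear.
- **Pump screw:** the gripper never went near it, and it looks unchanged in the pictures. I didn't measure its angle.
- **Camera agreement:** the top and wrist cameras agreed within about 2 mm. No check failed. One wrist view was blocked by the key's flange, so I took it again from the other side.

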